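# Open the child-resistant tablet canister

### The arm

A 6-joint arm with a two-finger parallel gripper is mounted at the origin on the work surface. World frame = base frame: x ahead of the robot, y to its left, z up, the work surface at z = 0. Lengths are in m, angles in rad, forces in N, time in s.
With the tool pointing down it reaches from about 0.3 to 0.775 m from the base axis. Payload 14.6 kg.
Tool frame: the origin (TCP) lies on the centre line of the jaws, within the pads' length; the fingertips stand 14 mm ahead of it and the grasp point (between the pads) lies 5 mm behind it; x points along the fingers, y is the direction in which the jaws open and shut, and the axes are right-handed (so a half turn about x gives the same grasp; the last joint's range is limited). The gripper opens to 94 mm and grips with 3 to 60 N. Pads are 16 mm wide; open, the fingers measure 119 mm over their backs; the gripper's body (75 mm by 177 mm) begins 78 mm behind the grasp point.
Start: joints at [-1.254, 0.3, 1.521, -0, 1.321, -0.067], TCP at [0.206, -0.51, 0.219] pointing down, gripper open.
Joint ranges: [-3.03, 3.03], [-0.79, 2.21], [0.23, 2.52], [-1.04, 4.18], [0, 3.07], [-2.55, 2.55]. Speed limits (rad/s): [2.22, 2.22, 2.57, 3.14, 3.14, 3.14].

### API

Orientations are given as [roll, pitch, yaw] about the fixed x, y, z axes, in that order (R = Rz(yaw) Ry(pitch) Rx(roll)).
In Python, from station import * gives the robot as it stands. The module is installed in compiled form; this text tells all that it offers.
- The arm moves only by the shell command python3 -m handwheel 'ROWS' [FORCE]. ROWS is JSON, a list of rows, each a list of 3 entries, a list of its own where there are three numbers: the shift along the tool's x, y, z in mm, then the turn about the tool's x in rad, then the gripper command: -1 is fully open, 1 is shut, values between are in proportion. In form: [[[dx, dy, dz], spin, gripper], ...]. A call has exactly 5 rows; each row is the pose to reach, as a shift and turn from the pose measured when the call began, along the tool's axes at that moment; what a row does not reach only later rows make up. A row lasts 1/10 s, in which the tool goes at most 50 mm and 8.59 degrees, less where a joint would pass 70% of its speed; a pose out of reach is approached as far as the arm can. A call with a gripper value outside its range is refused whole. The fingers move at their own pace and stop on an object; FORCE is the grip in N (left out, the last holds). Time passes only in rows, so rows that repeat a pose let the fingers close, or fill a call up. It gives the time, the measured TCP pose, the force and the opening at its end, in the units of the state.
- get_obs(): the state, without advancing time (a new reading comes with each control period).
- camera(name): name is "scene" or "top" or "wrist"; returns (picture, depth): 420x560x3 uint8, blue, green, red; 420x560 float32, m along the optical axis (not along the pixel's ray), 0 where there is no reading.
- camera_info(name): a dict with "fx", "fy", "cx", "cy" (pixels), "k1" (the pictures are not rectified: a ray, as slopes to the right and down, at radius r is drawn at 1 + k1 r^2 times it, then the intrinsics apply), "extrinsics" (4x4, takes a point from camera to world coordinates). Camera axes: x right, y down, z forward; pixel columns grow to the right and rows downward; lengths in m; the calibration is good to about 2 mm. A picture is of the moment at which its call begins: read the wrist's pose just before it. camera_info takes no time and is no camera call; for the wrist camera it gives the pose at the moment of the call.
- hand_in(): hands the job in, once; it reports no verdict.
The state is a dict: "time_s": time; "qpos": joint angles; "joint_vel": joint speeds; "tau": joint torques, N m; "ee_pos": TCP position; "eef_rot": TCP orientation; "force": force on the tool from outside, world axes, zero at the start; "moment": the same for the moment, N m; "grip_width": finger opening in m.
Only numpy, scipy, OpenCV 4.12 (cv2) and the standard library are available. Lean on these libraries where they do the work, as an engineer would, in place of code of your own. Each camera call takes 0.05 s, during which the arm holds its last target. There are 200 camera calls.

### The job

Open the taller of the two white plastic canisters: push its bar knob firmly down and, keeping it down, turn it about 75 degrees anticlockwise (seen from above), then let it spring back up and let go. Leave the short canister shut.

Things in the scene. Friction and masses are not known exactly. Their poses are not given: they have to be found in the camera images.
- knob_grip (a point): Grip point of the knob of the TALL white canister (100 mm across, fixed on the counter). The knob is a bar 60 mm long, 20 wide, 32 tall on a round cap plate 92 across; plate top 176 mm, bar top 208 mm above the counter. The point is on the turning axis, 20 mm above the plate, 12 below the bar top. x along the bar, y across its 20 mm width (the pinch), z up; turns and sinks with the knob.
- knob (a joint): Turn of that knob, rad: 0 = locked (start), grows anticlockwise from above, stop at 1.6. With the cap up it is locked (0.1 rad play). Pushed 5 mm or more down it turns freely (0.04 N m). Between 0.1 and 0.9 the cap cannot rise; beyond about 0.9 (52 degrees) it springs up when let go and is open. Aim for 1.2 to 1.4. Bar ends look alike.
- press (a joint): How far that cap with its knob is pushed down, m: 0 = up, 0.010 = bottom stop. A spring pushes it up with 6 N at 0, 10.5 N at 0.005 (unlocked from here on), 15 N at 0.010. A good depth to turn at is 0.007 to 0.009. It springs back up by itself.
- short_tip (a point): On the bar knob of the SHORT white canister, which must stay shut: 112 mm across, same cap and knob, bar top 138 mm above the counter. The point is 28 mm from its axis, towards one end of the bar, 126 mm above the counter; x points along the bar away from the axis.
Not all that is in view belongs to the job. What is shaped like the part that bears knob_grip but green or purple is not meant.

How it is judged:
By the outcome, as a careful person would: the job done as asked, in the order asked, and still so for the second after the job is handed in, with the robot touching nothing.
It also fails if it takes over 32 s, if anything falls off the work surface, if the arm or the gripper's body presses on something with over 40 N, if the wrist force passes 120 N, or if a joint passes its speed limit or range.

## Working session

There is one attempt and no reset: what is moved stays moved. The work goes in short steps, Python scripts to look and compute and a shell command to move; the robot and the scene stay as the last step left them, time stands still between calls to the robot, and variables do not carry over. Pictures are saved under pics/ and viewed, about 8 in all and at most 12, crops included, and the job is handed in when it is done.

```bash
mkdir -p pics; python3 - <<'E'
from station import *
import cv2,numpy as np
for n in("scene","top"):
    i=camera_info(n);p,d=camera(n);cv2.imwrite(f"pics/{n}0.png",p);np.save(f"{n}0.npy",d)
    print(n,{k:(np.round(v,3).tolist() if k=="extrinsics" else v) for k,v in i.items()})
o=get_obs();print(o)
E
```

```text
scene {'fx': 542.6296391313574, 'fy': 542.6296391313574, 'cx': 279.48584661492606, 'cy': 208.18711671274139, 'k1': -0.06316112047757376, 'extrinsics': [[0.361, 0.492, -0.792, 1.277], [0.932, -0.167, 0.322, -0.257], [0.026, -0.855, -0.518, 0.661], [0.0, 0.0, 0.0, 1.0]]}
top {'fx': 531.0745108867279, 'fy': 531.0745108867279, 'cx': 277.47214872880716, 'cy': 211.40139914483996, 'k1': -0.14472732060590987, 'extrinsics': [[-0.013, -0.985, 0.173, 0.33], [-1.0, 0.012, -0.006, 0.053], [0.004, -0.173, -0.985, 1.088], [0.0, 0.0, 0.0, 1.0]]}
{'time_s': 0.1, 'qpos': array([-1.25359791e+00,  3.00391899e-01,  1.52151209e+00, -1.82615286e-05,
        1.32072717e+00, -6.65949804e-02]), 'joint_vel': array([ 7.13514876e-04, -2.21309480e-03, -2.43168946e-03,  1.98804100e-03,
       -1.85372931e-05,  2.71019841e-04]), 'tau': array([-3.27721118e-04, -5.32646656e+01, -3.53288162e+01,  7.09033920e-02,
        2.34648568e-02, -4.01061038e-05]), 'ee_pos': array([ 0.2058673 , -0.50977456,  0.21895896]), 'eef_rot': array([-1.62036001,  1.56975767,  1.90503058]), 'force': array([ 0.86005581,  0.51547272, -0.32982987]), 'moment': array([-0.00452221, -0.00247221,  0.01133042]), 'grip_width': 0.09360354353780681}
```

View pics/scene0.png

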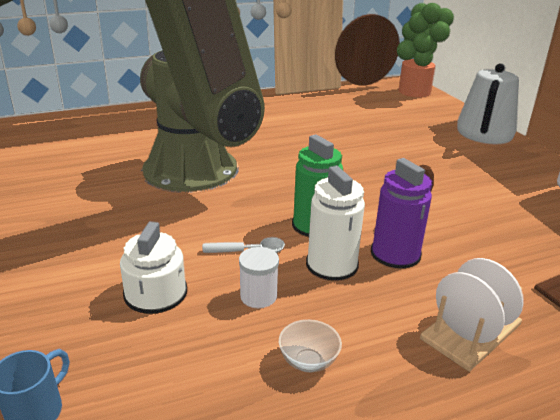

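View pics/top0.png

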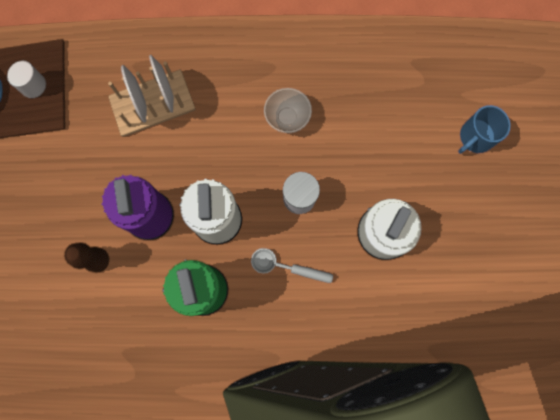

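Scene view: candidates are tall white (knob 340,180), short white (149,238), green (320,147) and purple (410,172). In the top view these are at (204,202), (398,222), (187,287) and (122,197). The tall white one fits: it is white and stands clearly higher than the short one. Next I'll measure it and confirm with a crop.

```bash
cat > h.py <<'E'
import cv2,numpy as np
from station import *
def rays(i,uv):
    K=np.array([[i["fx"],0,i["cx"]],[0,i["fy"],i["cy"]],[0,0,1]])
    n=cv2.undistortPoints(np.float64(uv).reshape(-1,1,2),K,np.array([i["k1"],0,0,0.])).reshape(-1,2)
    return np.c_[n,np.ones(len(n))]
def toplane(i,uv,z):
    E=np.array(i["extrinsics"]);r=rays(i,uv)@E[:3,:3].T;o=E[:3,3]
    return o+r*((z-o[2])/r[:,2])[:,None]
def bydepth(i,uv,d):
    E=np.array(i["extrinsics"]);return (rays(i,uv)*np.asarray(d)[:,None])@E[:3,:3].T+E[:3,3]
E
python3 - <<'E'
from h import *
for n,boxes in (("top",{"tall":(180,175,242,245),"short":(360,195,425,260),"purple":(100,172,175,240),"green":(160,255,230,318)}),("scene",{"tall":(305,160,370,280)})):
    p=cv2.imread(f"pics/{n}0.png");d=np.load(f"{n}0.npy");i=camera_info(n)
    for k,(a,b,c,e) in boxes.items():
        v,u=np.mgrid[b:e,a:c];uv=np.c_[u.ravel(),v.ravel()];dd=d[b:e,a:c].ravel()
        P=bydepth(i,uv,dd);top=np.percentile(P[dd>0,2],99)
        m=(dd>0)&(P[:,2]>top-.008)
        r=cv2.minAreaRect(uv[m].astype(np.float32));X=P[m]
        box=toplane(i,cv2.boxPoints(r),np.median(X[:,2]))
        s=[np.linalg.norm(box[1]-box[0]),np.linalg.norm(box[2]-box[1])]
        e_=(box[1]-box[0]) if s[0]>s[1] else box[2]-box[1]
        print(n,k,"z",top.round(4),"n",m.sum(),"c",box.mean(0).round(4),"size",np.round(s,4),"ang",np.degrees(np.arctan2(e_[1],e_[0])).round(1))
        # plate
        if k in("tall","short"):
            h=P[(dd>0)&(abs(P[:,2]-(top-.032))<.006)];cc,rr=cv2.minEnclosingCircle(h[:,:2].astype(np.float32));print("  plate",np.round(cc,4),rr,len(h))
p=cv2.imread("pics/top0.png")[160:330,90:250];q=cv2.imread("pics/scene0.png")[120:290,280:440]
cv2.imwrite("pics/crop1.png",cv2.resize(np.hstack([p,q]),None,fx=2.5,fy=2.5,interpolation=cv2.INTER_CUBIC))
E
```

```text
top tall z 0.2084 n 416 c [0.5046 0.1727 0.2063] size [0.0206 0.0606] ang -177.3
  plate [0.5048 0.1735] 0.04604826122522354 1493
top short z 0.1388 n 362 c [ 0.4741 -0.1754  0.1365] size [0.0607 0.0212] ang -31.5
  plate [ 0.4741 -0.1757] 0.046412091702222824 1256
top purple z 0.2083 n 421 c [0.5153 0.3147 0.2065] size [0.0223 0.0612] ang -170.2
top green z 0.2083 n 440 c [0.3604 0.2004 0.2063] size [0.0208 0.0594] ang -166.1
scene tall z 0.2084 n 246 c [0.5092 0.1702 0.2077] size [0.036  0.0762] ang 2.5
  plate [0.4616 0.181 ] 0.08963266015052795 896
```

View pics/crop1.png

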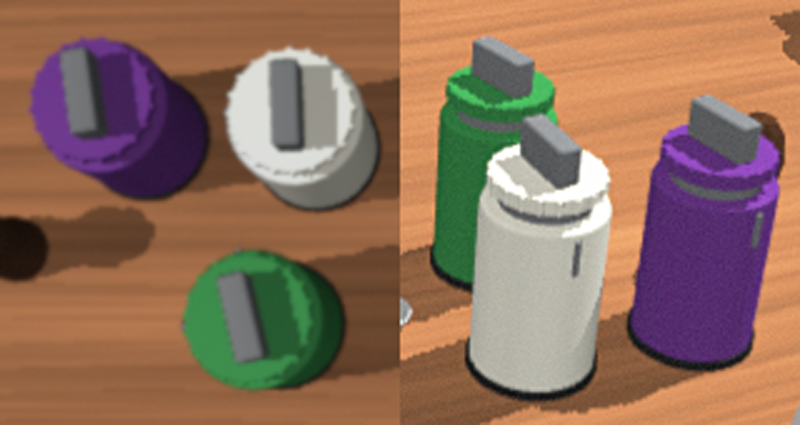

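Crop: the white canister at top-view bar (204,202) stands as tall as the green and purple ones. Its bar top reads 0.208 and its plate radius 46 mm, both matching the description. The axis is at (0.505, 0.173), with the bar about 3° from x.

```bash
cat >> h.py <<'E'
from scipy.spatial.transform import Rotation as Ro
def go(tgt,yaw_y):
    "shift (mm) in tool axes and spin to bring TCP to tgt with tool y along world angle yaw_y (deg, mod 180)"
    o=get_obs();R=Ro.from_euler("xyz",o["eef_rot"]).as_matrix()
    a=np.degrees(np.arctan2(R[1,1],R[0,1]));dz=(yaw_y-a+90)%180-90
    print("t",o["time_s"],"pos",o["ee_pos"].round(4),"toolx",R[:,0].round(3),"tooly ang",a.round(2),"q",o["qpos"].round(3),"F",o["force"].round(1),"w",o["grip_width"].round(4))
    print("shift mm",((np.array(tgt)-o["ee_pos"])@R*1000).round(1),"spin (x down)",[np.radians(-dz).round(3),np.radians(-dz+(180 if dz>0 else -180)).round(3)])
E
python3 -c "
from h import *
go([.505,.173,.30],92.7)"
```

```text
Traceback (most recent call last):
  File "h.py", line 17, in go
    print("t",o["time_s"],"pos",o["ee_pos"].round(4),"toolx",R[:,0].round(3),"tooly ang",a.round(2),"q",o["qpos"].round(3),"F",o["force"].round(1),"w",o["grip_width"].round(4))
                                                                                                                                                       ^^^^^^^^^^^^^^^^^^^^^
AttributeError: 'float' object has no attribute 'round'
```

```bash
sed -i 's/o\["grip_width"\].round(4)/round(o["grip_width"],4)/' h.py
python3 -c "
from h import *
go([.505,.173,.30],92.7)"
```

```text
t 0.1 pos [ 0.2059 -0.5098  0.219 ] toolx [-0.     0.001 -1.   ] tooly ang -68.01 q [-1.254  0.3    1.522 -0.     1.321 -0.067] F [ 0.9  0.5 -0.3] w 0.0936
shift mm [ -80.5 -521.2 -533. ] spin (x down) [np.float64(0.337), np.float64(-2.805)]
```

```bash
python3 -m handwheel '[[[-45,0,0],0,-1],[[-80,-10,-10],0,-1],[[-80,-42,-43],0.1,-1],[[-80,-75,-76],0.2,-1],[[-80,-108,-110],0.337,-1]]' 20
python3 -c "
from h import *
go([.505,.173,.30],92.7)"
```

```text
time_s: 0.6
ee_pos: [0.2676, -0.3669, 0.2988]
eef_rot: [-1.278, 1.569, 1.905]
force: [-0.1, -0.4, 0.0]
grip_width: 0.0943
t 0.6 pos [ 0.2676 -0.3669  0.2988] toolx [-0.     0.001 -1.   ] tooly ang -87.61 q [-1.021  0.03   1.651  0.     1.462  0.508] F [-0.1 -0.4  0. ] w 0.0943
shift mm [  -0.6 -529.5 -259.7] spin (x down) [np.float64(-0.005), np.float64(3.136)]
```

```bash
python3 -m handwheel '[[[0,-45,-22],0,-1],[[0,-90,-44],0,-1],[[0,-135,-66],0,-1],[[0,-180,-88],0,-1],[[0,-225,-110],0,-1]]'
python3 -m handwheel '[[[0,-45,-22],0,-1],[[0,-90,-44],0,-1],[[0,-135,-66],0,-1],[[0,-180,-88],0,-1],[[0,-225,-110],0,-1]]'
python3 -c "
from h import *
go([.505,.173,.30],92.7)"
```

```text
time_s: 1.1
ee_pos: [0.3675, -0.1374, 0.2991]
eef_rot: [-1.399, 1.57, 1.784]
force: [1.2, -1.1, -0.2]
grip_width: 0.0938
time_s: 1.6
ee_pos: [0.4674, 0.0921, 0.2992]
eef_rot: [-1.389, 1.57, 1.794]
force: [0.1, -0.4, 0.7]
grip_width: 0.094
t 1.6 pos [0.4674 0.0921 0.2992] toolx [-0.     0.001 -1.   ] tooly ang -87.61 q [1.170e-01 8.100e-02 1.596e+00 1.000e-03 1.465e+00 1.646e+00] F [ 0.1 -0.4  0.7] w 0.094
shift mm [ -0.7 -79.3 -40.9] spin (x down) [np.float64(-0.005), np.float64(3.136)]
```

```bash
python3 -m handwheel '[[[0,-35,-18],0,-1],[[0,-65,-33],0,-1],[[0,-79,-41],-0.005,-1],[[0,-79,-41],-0.005,-1],[[0,-79,-41],-0.005,-1]]'
python3 - <<'E'
from h import *
i=camera_info("wrist");p,d=camera("wrist")
cv2.imwrite("pics/wrist1.png",p)
v,u=np.mgrid[0:420,0:560];uv=np.c_[u.ravel(),v.ravel()];dd=d.ravel()
P=bydepth(i,uv,dd)
m=(dd>0)&(abs(P[:,2]-.207)<.006)&(np.hypot(P[:,0]-.505,P[:,1]-.173)<.045)
print(m.sum(),np.median(P[m,2]) if m.any() else None)
if m.sum()>50:
    r=cv2.minAreaRect(uv[m].astype(np.float32));b=toplane(i,cv2.boxPoints(r),.208)
    s=[np.linalg.norm(b[1]-b[0]),np.linalg.norm(b[2]-b[1])];e=(b[1]-b[0]) if s[0]>s[1] else b[2]-b[1]
    print(r,"c",b.mean(0).round(4),"size",np.round(s,4),"ang",np.degrees(np.arctan2(e[1],e[0])))
go([.505,.173,.206],92.7)
E
```

```text
time_s: 2.1
ee_pos: [0.5048, 0.1724, 0.2989]
eef_rot: [-0.66, 1.569, 2.528]
force: [-0.4, 0.4, -0.2]
grip_width: 0.094
1930 0.2084688190289669
((275.5, 220.5), (75.0, 25.0), 90.0) c [0.5049 0.1749 0.208 ] size [0.0185 0.0599] ang -176.83511019030072
t 2.15 pos [0.5048 0.172  0.2992] toolx [-0.001  0.001 -1.   ] tooly ang -87.35 q [2.590e-01 2.140e-01 1.445e+00 1.000e-03 1.483e+00 1.784e+00] F [-0.1 -0.7  0.7] w 0.0942
shift mm [93.2 -0.9 -0.3] spin (x down) [np.float64(-0.001), np.float64(3.141)]
```

View pics/wrist1.png

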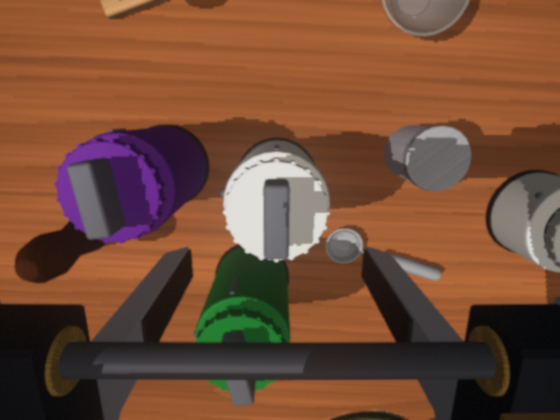

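Wrist view: the white knob bar is at (275,220), upright between the fingers and in line with the jaws. Top and wrist agree in x, and differ by 2 mm in y (0.173 against 0.175). Next I descend with the TCP to z≈0.196, so the tips are at 0.182, above the plate.

```bash
python3 -m handwheel '[[[35,-1,0],0,-1],[[65,-2,0],0,-1],[[90,-2,0],0,-1],[[103,-2,0],0,-1],[[103,-2,0],0,-1]]' 50
python3 -m handwheel '[[[0,0,0],0,1],[[0,0,0],0,1],[[0,0,0],0,1],[[0,0,0],0,1],[[0,0,0],0,1]]' 50
python3 -c "
from h import *
go([.505,.1735,.187],92.7)"
```

```text
time_s: 2.65
ee_pos: [0.5042, 0.1733, 0.1953]
eef_rot: [-0.193, 1.568, 2.994]
force: [0.3, 0.9, -0.2]
grip_width: 0.0938
time_s: 3.15
ee_pos: [0.5042, 0.1734, 0.1956]
eef_rot: [-0.284, 1.569, 2.903]
force: [0.1, 0.4, 0.0]
grip_width: 0.0575
t 3.15 pos [0.5042 0.1734 0.1956] toolx [-0.002  0.001 -1.   ] tooly ang -87.41 q [2.620e-01 2.840e-01 1.598e+00 1.000e-03 1.261e+00 1.787e+00] F [0.1 0.4 0. ] w 0.0575
shift mm [ 8.6 -0.1 -0.8] spin (x down) [np.float64(-0.002), np.float64(3.14)]
```

```bash
python3 -m handwheel '[[[0,0,-1],0,1],[[0,0,-1],0,1],[[0,0,-1],0,1],[[0,0,-1],0,1],[[0,0,-1],0,1]]' 50
python3 -m handwheel '[[[0,0,0],0,1],[[0,0,0],0,1],[[0,0,0],0,1],[[0,0,0],0,1],[[0,0,0],0,1]]' 50
```

```text
time_s: 3.65
ee_pos: [0.5052, 0.1733, 0.1956]
eef_rot: [-0.129, 1.569, 3.058]
force: [-0.3, -0.7, 0.2]
grip_width: 0.0201
time_s: 4.15
ee_pos: [0.5052, 0.1733, 0.1956]
eef_rot: [-0.115, 1.569, 3.071]
force: [0.4, -0.5, -0.2]
grip_width: 0.0199
```

Gripped at 20 mm, which is the bar's width, with no side force. Now I push down 8.5 mm.

```bash
python3 -m handwheel '[[[3,0,0],0,1],[[6,0,0],0,1],[[8.5,0,0],0,1],[[8.5,0,0],0,1],[[8.5,0,0],0,1]]' 50
python3 -c "
from h import *
go([.505,.1735,.187],92.7)"
```

```text
time_s: 4.65
ee_pos: [0.5054, 0.1733, 0.1883]
eef_rot: [-0.433, 1.57, 2.754]
force: [-5.7, -1.2, 13.1]
grip_width: 0.0197
t 4.65 pos [0.5054 0.1733 0.1883] toolx [-0.001  0.    -1.   ] tooly ang -87.4 q [2.620e-01 2.930e-01 1.605e+00 1.000e-03 1.245e+00 1.787e+00] F [-5.7 -1.2 13.1] w 0.0197
shift mm [ 1.3 -0.2  0.4] spin (x down) [np.float64(-0.002), np.float64(3.14)]
```

Fz 13.1 N means about 7.9 mm by the spring, and the TCP sank 7.3 mm, so it is unlocked with no slip. Now I turn −0.65 rad twice, keeping a small downward lead to cover the arm's sag.

```bash
python3 -m handwheel '[[[1.5,0,0],-0.13,1],[[1.5,0,0],-0.26,1],[[1.5,0,0],-0.39,1],[[1.5,0,0],-0.52,1],[[1.5,0,0],-0.65,1]]' 50
python3 -c "
from h import *
go([.5052,.1733,.1875],92.7+74.5)"
```

```text
time_s: 5.15
ee_pos: [0.505, 0.1742, 0.1879]
eef_rot: [-1.832, 1.568, 2.011]
force: [-8.0, 4.2, 13.4]
grip_width: 0.0199
t 5.15 pos [0.505  0.1742 0.1879] toolx [-0.001  0.002 -1.   ] tooly ang -49.84 q [0.262 0.293 1.606 0.003 1.243 1.131] F [-8.   4.2 13.4] w 0.0199
shift mm [0.4 0.8 0.4] spin (x down) [np.float64(-0.647), np.float64(2.495)]
```

```bash
python3 -m handwheel '[[[1.5,0,0],-0.13,1],[[1.5,0,0],-0.26,1],[[1.5,0,0],-0.39,1],[[1.5,0,0],-0.52,1],[[1.5,0,0],-0.65,1]]' 50
python3 -c "
from h import *
go([.5052,.1733,.1956],92.7+74.5)"
```

```text
time_s: 5.65
ee_pos: [0.5041, 0.1748, 0.1872]
eef_rot: [-2.245, 1.567, 2.253]
force: [-11.7, 2.0, 13.7]
grip_width: 0.0198
t 5.65 pos [0.5041 0.1748 0.1872] toolx [-0.003  0.003 -1.   ] tooly ang -12.28 q [0.263 0.293 1.607 0.004 1.243 0.476] F [-11.7   2.   13.7] w 0.0198
shift mm [-8.4  1.3  1.2] spin (x down) [np.float64(0.009), np.float64(-3.132)]
```

Turned 75.1° with the cap still down. I let it rise while still holding it lightly, then check before opening.

```bash
python3 -m handwheel '[[[-3,0,0],0,1],[[-6,0,0],0,1],[[-8,0,0],0,1],[[-8,0,0],0,1],[[-8,0,0],0,1]]' 20
python3 -c "
from h import *
go([.5052,.1733,.1956],92.7+74.5)"
```

```text
time_s: 6.15
ee_pos: [0.504, 0.1749, 0.1955]
eef_rot: [-2.238, 1.566, 2.26]
force: [-3.4, 0.4, 5.9]
grip_width: 0.0201
t 6.15 pos [0.504  0.1749 0.1955] toolx [-0.003  0.003 -1.   ] tooly ang -12.27 q [0.263 0.285 1.598 0.004 1.261 0.476] F [-3.4  0.4  5.9] w 0.0201
shift mm [-0.2  1.5  1.3] spin (x down) [np.float64(0.009), np.float64(-3.132)]
```

```bash
python3 -m handwheel '[[[0,0,0],0,-0.2],[[0,0,0],0,-0.2],[[0,0,0],0,-0.2],[[0,0,0],0,-0.2],[[0,0,0],0,-0.2]]'
python3 -m handwheel '[[[-10,0,0],0,-0.2],[[-40,0,0],0,-0.2],[[-80,0,0],0,-0.2],[[-110,0,0],0,-0.2],[[-110,0,0],0,-0.2]]'
python3 - <<'E'
from h import *
i=camera_info("wrist");p,d=camera("wrist");cv2.imwrite("pics/wrist2.png",p)
v,u=np.mgrid[0:420,0:560];uv=np.c_[u.ravel(),v.ravel()];dd=d.ravel();P=bydepth(i,uv,dd)
m=(dd>0)&(abs(P[:,2]-.207)<.006)&(np.hypot(P[:,0]-.505,P[:,1]-.173)<.045)
r=cv2.minAreaRect(uv[m].astype(np.float32));b=toplane(i,cv2.boxPoints(r),.208)
s=[np.linalg.norm(b[1]-b[0]),np.linalg.norm(b[2]-b[1])];e=(b[1]-b[0]) if s[0]>s[1] else b[2]-b[1]
print(m.sum(),"z",np.median(P[m,2]),r[0],"c",b.mean(0).round(4),"size",np.round(s,4),"ang",np.degrees(np.arctan2(e[1],e[0])))
go([.505,.173,.3],167)
E
```

```text
time_s: 6.65
ee_pos: [0.504, 0.1748, 0.1954]
eef_rot: [-2.22, 1.566, 2.278]
force: [0.2, -0.6, 0.3]
grip_width: 0.0547
time_s: 7.15
ee_pos: [0.5053, 0.1747, 0.3104]
eef_rot: [2.681, 1.564, 0.896]
force: [0.4, -0.1, 0.2]
grip_width: 0.0567
1787 z 0.20830336408758454 (274.0, 218.0) c [0.5033 0.176  0.208 ] size [0.0186 0.0597] ang -101.89464064074947
t 7.2 pos [0.5048 0.1746 0.3076] toolx [ 0.001  0.004 -1.   ] tooly ang -12.27 q [0.262 0.211 1.429 0.004 1.5   0.476] F [-0.4  0.1 -0.5] w 0.0563
shift mm [7.6 0.5 1.5] spin (x down) [np.float64(0.013), np.float64(-3.129)]
```

View pics/wrist2.png

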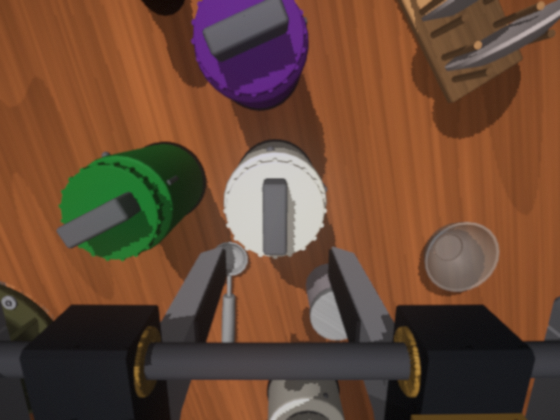

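The knob, at (274,218), is free of the fingers. Its top is back at 0.208, so it sprang up, and its bar is at 78.1° against 3.2° before: turned 74.9° (1.31 rad). I'm handing in.

```bash
python3 -c "
from station import *
print(get_obs()['force']);print(hand_in())"
```

```text
[-0.4446584   0.13323862 -0.52214105]
the job is handed in; nothing more can be done
None
```

The tall white canister is open and I've handed the job in, about 7.2 s into the 32 s limit. I gripped its bar knob and pushed it down about 8 mm. I then turned it 75° anticlockwise while it was held down, let it rise, released it and moved the gripper clear above it.

- **Knob turn:** the last wrist picture puts the bar at 78.1°, against 3.2° before, a turn of about 74.9° (1.31 rad). The arm's own reading was 75.1°.
- **Cap up:** the bar top is back at 0.208 m, and there is no force on the tool.
- **Short canister:** I never touched it. The gripper only passed above it, and I did not measure its knob again afterwards.
- **Disagreement:** the top and wrist cameras differed by about 2 mm on the knob's y position. During the turn this gave only a small side force, up to about 12 N.

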